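# File a slide carrier in the lever-arch slide file

### The arm

A 7-joint arm with a two-finger parallel gripper is mounted at the origin on a cart in front of the work surface, level with it; the furniture and walls round the work are solid. World frame = base frame: x ahead of the robot, y to its left, z up, the work surface at z = 0. Lengths are in m, angles in rad, forces in N, time in s.
With the tool pointing down it reaches from about 0.4 to 0.85 m from the base axis. Payload 4.5 kg.
Tool frame: the origin (TCP) lies midway between the tips of the shut fingers; the grasp point (between the pads) lies 19 mm behind it; z points along the fingers, y is the line along which they close (so a half turn about z gives the same grasp; the last joint's range is limited). The gripper opens to 88 mm and grips with 3 to 60 N. Pads are 18 mm wide; open, the fingers measure 123 mm over their backs; the gripper's body (75 mm by 187 mm) begins 45 mm behind the grasp point.
Start: joints at [1.292, 0.689, -0.195, 1.565, 0.157, 0.902, -0.215], TCP at [0.192, -0.595, 0.239] pointing down, gripper open.
Joint ranges: [-3.01, 3.01], [-0.46, 2.08], [-1.47, 1.51], [0.13, 2.56], [-1, 4.14], [0.04, 2.09], [-2.66, 2.66]. Speed limits (rad/s): [2.57, 2.57, 3.14, 3.14, 3.14, 3.14, 3.14].

### API

Orientations are given as a unit quaternion [x, y, z, w].
In Python, from plant import r, eyes, finish_job gives the robot as it stands. The module is installed in compiled form; this text tells all that it offers.
- The arm moves only by the tool move_arm, never from a script. Its argument "motion" is a list of rows, each a list of 7 numbers: the shift along the tool's x, y, z in mm, then the turn, a rotation vector about the tool's x, y, z in degrees, then the closure, from 0 (fully open) to 1 (shut). A call has 1 to 5 rows; each row is the pose to reach, as a shift and turn from the pose commanded when the call began, along the tool's axes at that moment; what a row does not reach only later rows make up. A row lasts 1/8 s, in which the tool goes at most 62.5 mm and 10.7 degrees, less where a joint would pass 70% of its speed; a pose out of reach is approached as far as the arm can. A call with a gripper value outside its range is refused whole. The fingers move at their own pace and stop on an object; "newtons" is the grip in N (left out, the last holds). Time passes only in rows, so rows that repeat a pose let the fingers close. It gives the time, the measured TCP pose, the force, the opening and the grip force at its end, in the units of the state.
- r.get_state(): the state, without advancing time (a new reading comes with each control period).
- eyes.snapshot(name): name is "scene" or "top" or "wrist"; returns a dict with "frame" (384x512x3 uint8, red, green, blue), "z_map" (384x512 float32, m along the optical axis (not along the pixel's ray), 0 where there is no reading), "intrinsics" (3x3 intrinsics, pixels), "dist" ([k1, k2, p1, p2, k3] as OpenCV has them; the pictures are not rectified), "world_to_cam" (4x4, takes a point from world to camera coordinates). Camera axes: x right, y down, z forward; pixel columns grow to the right and rows downward; lengths in m; the calibration is good to about 2 mm. A picture is of the moment at which its call begins.
- finish_job(): hands the job in; it is judged then, once.
The state is a dict: "clock": time; "q": joint angles; "qd": joint speeds; "joint_torque": joint torques, N m; "tool_pos": TCP position; "eef_rot": TCP orientation; "contact_force": force on the tool from outside, world axes, zero at the start; "moment": the same for the moment, N m; "opening": opening from 0.0 (shut) to 1.0 (fully open); "finger_force": force on a finger pad.
Only numpy, scipy, OpenCV 4.12 (cv2) and the standard library are available. Lean on these libraries where they do the work, as an engineer would, in place of code of your own. Each camera call takes 0.05 s, during which the arm holds its last target. There are 200 camera calls.

### The job

Lift the lever of the slide file so that its rings spring open, file the punched slide carrier by setting it flat on the base with a post through each of its two holes, then press the lever down by feel until it is fully home and the rings are shut over the carrier. Work the rings by the lever only, do not force or lean on the lever or the carrier, and leave the glassware and other things around where they stand.

Things in the scene. Friction and masses are not known exactly. Their poses are not given: they have to be found in the camera images.
- file: Grey board 210 x 125 x 6 fixed on the bench, a steel ring mechanism along its right (-y) side. Origin: on the bench; x runs along the ring line away from the lever, z up. Board: x -95 to +115, y -65 to +60. Base plate top 9 above the bench; posts at x -5 and +75, y -25. The filed carrier lies on the +y side of the posts, axes parallel to the file's, its underside on the base plate.
- arches (a joint): Turn (rad) of the two arches, 6 mm bars hinged along file y = -55, geared to the lever (0.65 x its angle). 0: shut, meeting the post tips 50 above the bench; 0.88: open, swung back to -y, so that all at y > -50 is clear. They are not to be pushed directly.
- post_near (a point): Foot of the post nearer the lever, on the base plate's top (9 above the bench). Posts: steel, 6 in diameter, 41 tall (straight for 35, the last 6 tapering to 2.4 across), upright, 80 apart.
- post_far (a point): Foot of the post farther from the lever, on the base plate's top, like post_near.
- lever_pivot (a point): Nominal place of the lever's hinge axis (parallel to the file's y): file x -32, y -45, 30 above the bench. Packing under the hinge block is unknown: the true axis, and with it the whole lever and arches, lies up to 6 mm higher or lower than this point, told by no reading.
- lever (a joint): Lever angle: 0 shut (level, pointing to file -x), 1.35 raised, where it stays. Lifting starts at 4 N at the end; from 0.2 rad it springs open by itself. Pressing down takes up to 12 N at mid travel, little near 0; unless brought onto its firm stop at 0 (1 mm give per 10 N) it stays partly up or reopens. Shut: under 0.015 rad.
- tongue (a joint): Flex (rad) of the lever's end, a springy steel tongue, about 0 unloaded, - when pressed down: 0.0135 rad (0.5 mm at the end) per 10 N. Over 0.03 rad, 22 N, kinks it. 12 wide, ending in a finger end 18 wide with a cross roll 11 in diameter, 80 from the hinge axis, past the board's edge and free below and beside. It may be pinched across the 18 mm and turns between the fingers.
- carrier_rib (a point): Loose slide carrier, about 0.16 kg: aluminium plate 110 (x) x 85 (y) x 4 carrying glass slides, with a grey upright grip rib 10 (x) x 40 (y), 40 tall above the plate. Point: the rib's centre, 24 above the plate's underside, 18.5 towards +y from the plate's centre. Starts flat on the bench left of the file, turned up to 0.35 rad. Grasp across the rib's 10 mm from above.
- hole_near (a point): Centre of the carrier's hole for post_near, on the plate's underside; at carrier x = -40, 50 towards -y from the rib's centre and 24 below it. Holes 8.5 in diameter, through the plate, 11 from its edge.
- hole_far (a point): Centre of the hole for post_far, on the plate's underside; at carrier x = +40, else like hole_near.
- petri_dish: Bystander: shallow glass dish, 58 across, 14 high, loose, behind the carrier's place, left of the file; origin at the centre of its underside.
- weighing_bottle: Bystander: small lidded glass weighing bottle, 32 across, 56 high, loose, behind the carrier; origin at the centre of its underside.
- vial: Bystander: screw-cap sample vial, 25 across, 58 high, loose, at the front edge, left of the lever; origin at the centre of its underside.
- small_beaker: Bystander: 50 ml glass beaker, 47 across, 56 high, loose, on the front strip to the right; origin at the centre of its underside.
- stopper: Bystander: black rubber stopper, 32 across, 30 high, loose, on the front strip further right; origin at the centre of its underside.

How it is judged:
On the way, in this order (a step that is already met when the one before it is completed fails the run):
1. the lever is raised and the rings stand open (value of joint lever above 1.2 rad), for 0.2 s.
2. with the rings open, the carrier lies flat on the base with a post through each hole (value of joint lever above 1.2 rad and horizontal distance between hole_near and post_near below 0.003 m and horizontal distance between hole_far and post_far below 0.003 m and z of hole_near in the frame of post_near below 0.003 m and z of hole_far in the frame of post_far below 0.003 m and angle between carrier_rib's own z axis and vertical below 0.06 rad), for 0.2 s.
At the end, for the whole second after the job is handed in: The lever is fully down (under 0.015 rad) and stays there, rings shut; the carrier lies at rest and flat (within 0.06 rad) on the base plate, each hole within 3 mm of its post's axis and within 3 mm of the base plate (value of joint lever below 0.015 rad and linear speed of carrier below 0.02 m/s and horizontal distance between hole_near and post_near below 0.003 m and horizontal distance between hole_far and post_far below 0.003 m and z of hole_near in the frame of post_near below 0.003 m and z of hole_far in the frame of post_far below 0.003 m and angle between carrier_rib's own z axis and vertical below 0.06 rad); the robot touches nothing.
It fails at once if the springy end of the lever is flexed by more than 0.03 rad (about 22 N) (value of joint tongue below -0.03 rad or value of joint tongue above 0.03 rad).
It fails at once if the carrier is forced against the file with more than 40 N (contact force between carrier and file above 40 N).
It fails at once if the arches are pushed directly with more than 6 N (contact force between the fingers and arches above 6 N).
It fails at once if a bystander is moved by more than 30 mm (distance of any of petri_dish, weighing_bottle, vial, small_beaker, stopper from where it was at the start of the episode above 0.03 m).
It also fails if it takes over 70 s, if anything falls off the work surface, if the arm or the gripper's body presses on something with over 40 N, if the wrist force passes 120 N, or if a joint passes its speed limit or range.

## Working session

There is one attempt and no reset: what is moved stays moved. The work goes in short steps, Python scripts to look and compute and a tool call to move; the robot and the scene stay as the last step left them, time stands still between calls to the robot, and variables do not carry over. Pictures are saved under pics/ and viewed, at most 10 in all, crops included, and the job is handed in when it is done.

Besides the shell and the picture viewer there is one more tool, called after "Emit:" by a JSON object that holds its "name" and its "arguments". move_arm: Moves the arm, as the interface text tells. Its arguments: {"type":"object","properties":{"motion":{"type":"array","items":{"type":"array","items":{"type":"number"}}},"newtons":{"type":"number"}},"required":["motion"]}

```bash
mkdir -p pics
cat > h.py <<'E'
import numpy as np, cv2, pickle
from scipy.spatial.transform import Rotation as R
from plant import r, eyes, finish_job
def snap(n,f):
    s=eyes.snapshot(n); pickle.dump(s,open(f'pics/{f}.pkl','wb')); cv2.imwrite(f'pics/{f}.png',s['frame'][:,:,::-1]); return s
def load(f): return pickle.load(open(f'pics/{f}.pkl','rb'))
def ray(s,u,v):
    p=cv2.undistortPoints(np.array([[[u,v]]],float),s['intrinsics'],np.array(s['dist'],float))[0,0]
    T=s['world_to_cam']; Rm=T[:3,:3]; c=-Rm.T@T[:3,3]; return c,Rm.T@np.array([p[0],p[1],1.])
def atz(s,u,v,z):
    c,d=ray(s,u,v); return c+d*(z-c[2])/d[2]
def dep(s,u,v):
    c,d=ray(s,u,v); return c+d*s['z_map'][int(round(v)),int(round(u))]
def proj(s,P):
    T=s['world_to_cam']; return cv2.projectPoints(np.array(P,float).reshape(-1,1,3),cv2.Rodrigues(T[:3,:3])[0],T[:3,3],s['intrinsics'],np.array(s['dist'],float))[0][:,0]
def togo(target,xdir):
    """shift (mm) and rotvec (deg) in tool axes to TCP target, tool down with tool x along yaw xdir"""
    st=r.get_state(); q=R.from_quat(st['eef_rot']); 
    z=np.array([0,0,-1.]);x=np.array([np.cos(xdir),np.sin(xdir),0]);Q=R.from_matrix(np.stack([x,np.cross(z,x),z],1))
    return np.round(q.inv().apply(np.array(target)-st['tool_pos'])*1000,1),np.round((q.inv()*Q).as_rotvec(degrees=True),2)
E
python3 - <<'E'
from h import *
a=snap('top','top0');b=snap('scene','sc0')
cv2.imwrite('pics/top0b.png',cv2.resize(a['frame'][:,:,::-1],(800,600),interpolation=cv2.INTER_CUBIC))
cv2.imwrite('pics/sc0b.png',cv2.resize(b['frame'][:,:,::-1],(800,600),interpolation=cv2.INTER_CUBIC))
for s in(a,b):print(np.round(np.linalg.inv(s['world_to_cam']),3))
st=r.get_state();print(st);print(R.from_quat(st['eef_rot']).as_matrix().round(3))
E
```

```text
[[-0.079 -0.771  0.631 -0.122]
 [-0.997  0.061 -0.051  0.233]
 [ 0.001 -0.633 -0.774  0.877]
 [ 0.     0.     0.     1.   ]]
[[-0.997  0.057 -0.059  0.622]
 [ 0.081  0.601 -0.795  0.875]
 [-0.01  -0.797 -0.604  0.609]
 [ 0.     0.     0.     1.   ]]
{'clock': 0.1, 'q': array([ 1.29176519,  0.68988679, -0.19449033,  1.56620686,  0.15730956,
        0.902483  , -0.21510621]), 'qd': array([-0.00127503, -0.00176364,  0.00019784, -0.00349763,  0.00136719,
       -0.00046421, -0.00093036]), 'joint_torque': array([-2.99570835e-03, -5.28489983e+01, -1.27142373e+00, -1.53834057e+01,
       -5.25857380e-02,  2.04168777e-03,  3.52792892e-05]), 'tool_pos': array([ 0.19212086, -0.5941671 ,  0.23800662]), 'eef_rot': array([ 9.87787876e-01,  1.55802684e-01, -1.93056450e-04, -7.73703829e-04]), 'contact_force': array([ 0.75852247, -0.78410661, -0.59158221]), 'moment': array([ 0.01310948,  0.00403749, -0.0516384 ]), 'finger_force': 0.0, 'opening': 0.9991708406606862}
[[ 0.951  0.308 -0.001]
 [ 0.308 -0.951  0.001]
 [-0.    -0.002 -1.   ]]
```

View pics/top0b.png

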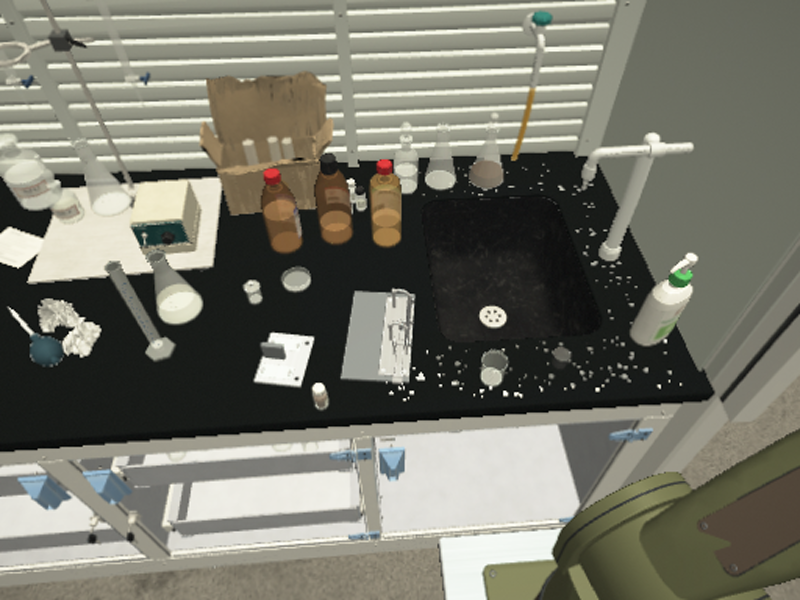

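View pics/sc0b.png

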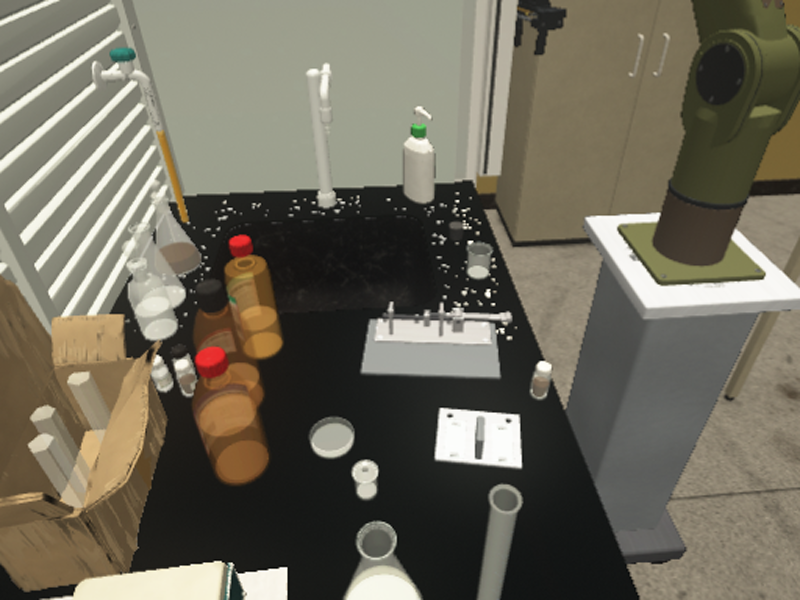

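The top view shows the file at about (380,335), its lever pointing to the robot at (400,378), and the carrier at (285,358). The vial stands at (320,395), the beaker at (493,367). Next I enlarge the file and carrier.

Run:
```python
from h import *
a=load('top0');b=load('sc0')
# top crop u 155-275, v 175-265 ; scene crop u 225-345, v 185-305
cv2.imwrite('pics/c1.png',cv2.resize(a['frame'][180:260,158:272,::-1],None,fx=7,fy=7,interpolation=cv2.INTER_CUBIC))
cv2.imwrite('pics/c2.png',cv2.resize(b['frame'][188:304,226:356,::-1],None,fx=5,fy=5,interpolation=cv2.INTER_CUBIC))
```

```text
(no output)
```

View pics/c1.png

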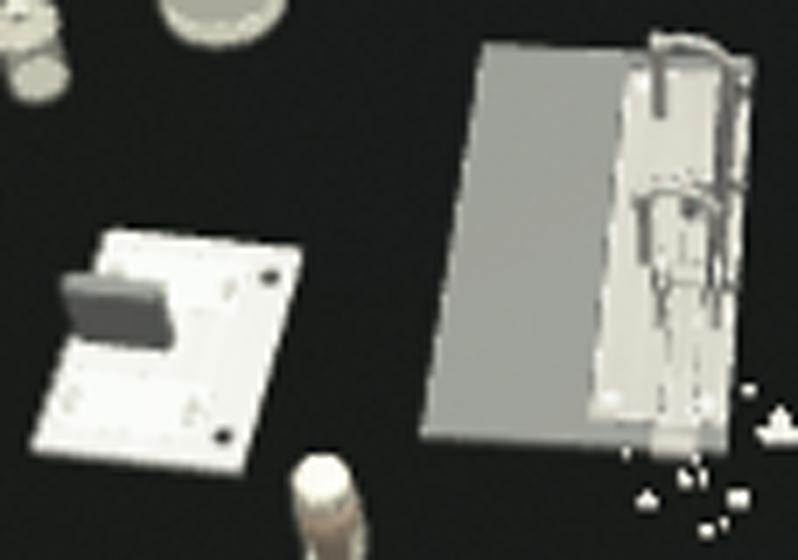

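View pics/c2.png

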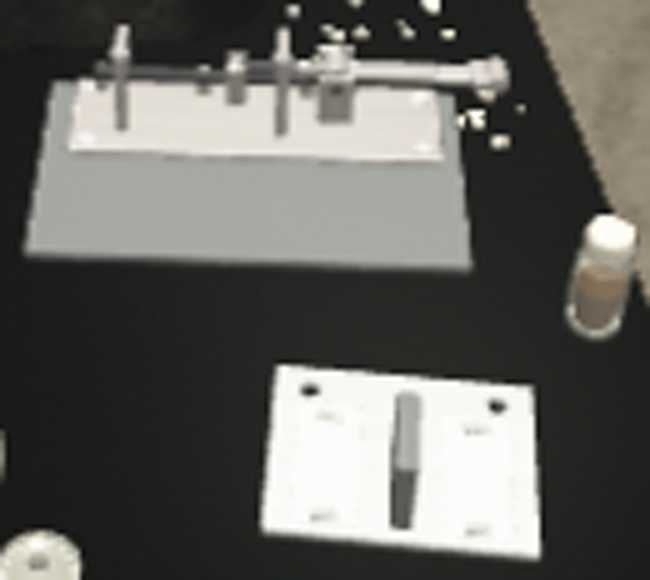

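```bash
cat > fit.py <<'E'
from h import *
from scipy.optimize import least_squares
a=load('top0');b=load('sc0')
t=lambda U,V:(158+(U+.5)/7-.5,180+(V+.5)/7-.5)
s=lambda U,V:(226+(U+.5)/5-.5,188+(V+.5)/5-.5)
def fit(ta,sc,x0,name):
    out={}
    for nm,sets in(('top',[(a,ta)]),('scene',[(b,sc)]),('both',[(a,ta),(b,sc)])):
        def f(p):
            e=[]
            for cam,l in sets:
                P=np.array([k for k,_ in l],float)/1000; uv=np.array([v for _,v in l])
                c,S=np.cos(p[2]),np.sin(p[2])
                W=np.c_[p[0]+c*P[:,0]-S*P[:,1],p[1]+S*P[:,0]+c*P[:,1],P[:,2]]
                e.append((proj(cam,W)-uv).ravel())
            return np.concatenate(e)
        o=least_squares(f,x0,loss='soft_l1');print(name,nm,o.x.round(4),'res px',f(o.x).reshape(-1,2).round(1).tolist() if nm=='both' else '')
        out[nm]=o.x
    return out
F=fit([((-95,60,6),t(420,437)),((115,60,6),t(483,45)),((115,-65,6),t(753,58)),((-95,-65,6),t(727,452)),((75,-25,9),t(657,115)),((-5,-25,9),t(645,260))],
 [((115,-65,6),s(52,80)),((115,60,6),s(25,255)),((-95,60,6),s(470,268)),((75,-25,9),s(122,128)),((-5,-25,9),s(281,135)),((75,-25,50),s(122,27)),((-5,-25,50),s(283,28))],[.5,.1,0],'file')
C=fit([((-55,-42.5,4),t(243,474)),((55,-42.5,4),t(302,248)),((55,42.5,4),t(106,228)),((-55,42.5,4),t(33,450)),((-40,-31.5,4),t(222,436)),((40,-31.5,4),t(270,277))],
 [((-55,-42.5,4),s(534,386)),((55,-42.5,4),s(276,365)),((55,42.5,4),s(262,531)),((-55,42.5,4),s(541,556)),((-40,-31.5,4),s(497,406)),((40,-31.5,4),s(310,389))],[.5,.25,0],'carrier')
E
python3 fit.py
```

```text
file top [ 0.5227  0.2343 -0.1386] res px 
file scene [ 0.525   0.2322 -0.1411] res px 
file both [ 0.5244  0.2335 -0.1403] res px [[-0.0, -0.7], [-0.2, -0.6], [0.4, -0.6], [0.3, -0.5], [0.6, -0.3], [0.3, -0.2], [0.4, 0.1], [-0.1, -0.7], [1.0, -0.1], [0.3, 0.2], [0.2, -0.2], [-0.1, 7.9], [0.3, 8.7]]
carrier top [ 0.49    0.4084 -0.1979] res px 
carrier scene [ 0.4918  0.408  -0.1995] res px 
carrier both [ 0.4914  0.4082 -0.1991] res px [[-0.2, -0.9], [0.1, -0.0], [0.3, 0.1], [0.2, -0.6], [0.3, -0.4], [-0.1, -0.5], [-0.3, 0.5], [0.5, 0.4], [0.4, -0.3], [0.2, -0.1], [0.2, -0.1], [0.3, 0.1]]
```

```bash
cat >> h.py <<'E'
FO=np.array([.5244,.2335]);FY=-.1403
CO=np.array([.4914,.4082]);CY=-.1991
def fw(x,y,z=0,O=None,Y=None):
    O=FO if O is None else O; Y=FY if Y is None else Y
    c,s=np.cos(Y),np.sin(Y); return np.array([O[0]+(c*x-s*y)/1000,O[1]+(s*x+c*y)/1000,z/1000])
E
python3 - <<'E'
from h import *
a=load('top0');b=load('sc0')
k=.64
for n,(u,v) in dict(soapcap=(688,262),soap=(660,325),beaker_rim=(494,360),vialtop=(320,388),bott=(253,287),petri=(296,278),redbottle=(385,165)).items():print(n,dep(a,u*k,v*k).round(3))
# roll: intersect scene ray with file plane y=-45
u,v=226+490.5/5-.5,188+75.5/5-.5
c,d=ray(b,u,v); nrm=np.array([-np.sin(FY),np.cos(FY),0]); p0=fw(0,-45)
P=c+d*((p0-c)@nrm)/(d@nrm); print('roll',P.round(4),'nominal',fw(-112,-45,30).round(4), 'depth',dep(b,u,v).round(4))
u,v=158+672.5/7-.5,180+443.5/7-.5
for uu,vv in((u,v),):
  print('top roll depth',dep(a,uu,vv).round(4), 'atz30',atz(a,uu,vv,.03).round(4),'atz36',atz(a,uu,vv,.036).round(4)); print('proj nominal',proj(a,fw(-112,-45,30)),uu,vv)
for dz in(24,30,36):print(dz,proj(b,fw(-112,-45,dz)),(226+490.5/5-.5,188+75.5/5-.5))
print(togo([.36,-.3,.26],-.14))
E
```

```text
soapcap [ 0.49  -0.281  0.202]
soap [ 0.466 -0.274  0.066]
beaker_rim [0.44  0.027 0.027]
vialtop [0.388 0.335 0.056]
bott [0.634 0.471 0.045]
petri [0.69  0.396 0.004]
redbottle [0.791 0.199 0.202]
roll [0.4113 0.204  0.0351] nominal [0.4072 0.2046 0.03  ] depth [0.4128 0.2088 0.0392]
top roll depth [0.4034 0.2063 0.0413] atz30 [0.4105 0.2059 0.03  ] atz36 [0.4067 0.2061 0.036 ]
proj nominal [[254.14102953 243.84686686]] 253.57142857142856 242.85714285714286
24 [[324.82027126 206.04224363]] (323.6, 202.6)
30 [[325.062613   204.21768724]] (323.6, 202.6)
36 [[325.30691249 202.37829244]] (323.6, 202.6)
(array([ 250.3, -228.2,  -21.7]), array([-0.09,  0.03, 25.95]))
```

Emit:
{"name": "move_arm", "arguments": {"motion": [[40, -40, -30, 0, 0, 5, 0], [84, -84, -50, 0, 0, 10, 0], [128, -130, -50, 0, 0, 16, 0], [172, -175, -50, 0, 0, 21, 0], [215, -218, -50, 0, 0, 26, 0]], "newtons": 12}}

```text
clock: 0.72
tool_pos: [0.3286, -0.3228, 0.2887]
eef_rot: [0.997, -0.072, 0.0, -0.0]
contact_force: [1.4, -0.2, -0.0]
opening: 1.003
finger_force: 0.0
```

```bash
python3 -c "
from h import *
print(r.get_state()['tool_pos'],r.get_state()['q'].round(2));print(togo([.42,-.02,.26],-.14),togo([.407,.205,.13],-.14))"
```

```text
[ 0.32855823 -0.32276734  0.28869275] [ 0.73  0.4  -0.08  1.98  0.05  0.76 -1.09]
(array([  47. , -312.8,   28.7]), array([-0.01, -0.01, -0.23])) (array([   1.8, -533.5,  158.8]), array([-0.01, -0.01, -0.23]))
```

Emit:
{"name": "move_arm", "arguments": {"motion": [[10, -62, 0, 0, 0, 0, 0], [19, -124, 0, 0, 0, 0, 0], [28, -186, 0, 0, 0, 0, 0], [38, -248, 10, 0, 0, 0, 0.3], [47, -308, 28, 0, 0, 0, 0.4]]}}

```text
clock: 1.35
tool_pos: [0.418, -0.0267, 0.2615]
eef_rot: [0.998, -0.07, 0.001, -0.0]
contact_force: [1.5, -0.3, -0.1]
opening: 0.797
finger_force: 0.0
```

```bash
python3 -c "
from h import *
print(r.get_state()['tool_pos'],r.get_state()['q'].round(2));print(togo([.407,.205,.13],-.14))"
```

```text
[ 0.41798028 -0.02665274  0.26150274] [ 0.03  0.39 -0.11  2.12  0.07  0.63 -1.84]
(array([ -43.7, -227.8,  131.5]), array([-0.01, -0.12, -0.05]))
```

Emit:
{"name": "move_arm", "arguments": {"motion": [[-8, -50, 0, 0, 0, 0, 0.4], [-18, -100, 5, 0, 0, 0, 0.4], [-28, -150, 40, 0, 0, 0, 0.4], [-38, -200, 90, 0, 0, 0, 0.4], [-44, -228, 125, 0, 0, 0, 0.4]]}}

```text
clock: 1.98
tool_pos: [0.4054, 0.2055, 0.1351]
eef_rot: [0.998, -0.07, 0.0, -0.0]
contact_force: [1.5, 0.3, 0.3]
opening: 0.6
finger_force: 0.0
```

```bash
python3 -c "
from h import *
s=snap('wrist','w0');st=r.get_state()
cv2.imwrite('pics/w0b.png',cv2.resize(s['frame'][:,:,::-1],(800,600),interpolation=cv2.INTER_CUBIC))
print(st['tool_pos'],st['q'].round(2));print(togo([.407,.205,.035-.019],-.14))
print(proj(s,[fw(-112,-45,35),fw(-5,-25,9),fw(-95,-65,6),fw(-95,60,6),fw(-5,-25,50)])*800/512)"
```

```text
[0.4028154  0.21008656 0.13078662] [-0.55  0.67 -0.05  2.17  0.1   0.31 -2.38]
(array([  5.5,   4.6, 114.8]), array([-0.06,  0.32,  0.45]))
[[407.84513942 292.79352289]
 [372.85195876  99.49702015]
 [439.30680519 253.939644  ]
 [242.2061368  253.98338619]
 [366.7957231   88.05913977]]
```

View pics/w0b.png

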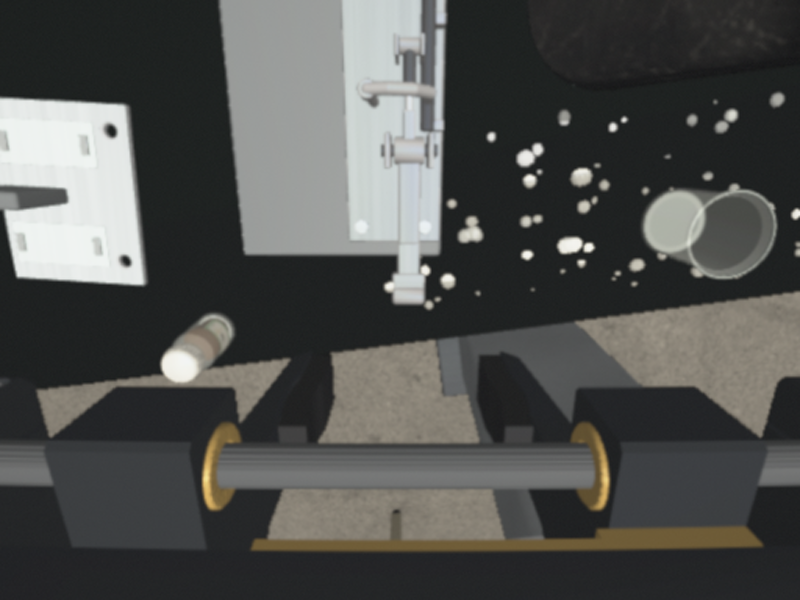

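Wrist view: the roll is at (408,288), predicted (408,293); near arch/post top at (366,90), as predicted. The measurements agree; I descend on the roll.

Emit:
{"name": "move_arm", "arguments": {"motion": [[5, 5, 0, 0, 0, 0, 0.4], [5, 5, 50, 0, 0, 0, 0.4], [5, 5, 100, 0, 0, 0, 0.5], [4, 5, 115, 0, 0, 0, 0.6], [4, 5, 115, 0, 0, 0, 0.75]]}}

```text
clock: 2.65
tool_pos: [0.4119, 0.1973, 0.023]
eef_rot: [0.998, -0.07, -0.002, 0.001]
contact_force: [-1.5, 3.6, -3.6]
opening: 0.311
finger_force: 3.0
```

Emit:
{"name": "move_arm", "arguments": {"motion": [[0, 0, 0, 0, 0, 0, 1], [0, 0, 0, 0, 0, 0, 1], [0, 0, 0, 0, 0, 0, 1], [0, 0, 0, 0, 0, 0, 1]], "newtons": 12}}

```text
clock: 3.15
tool_pos: [0.4126, 0.2017, 0.0242]
eef_rot: [0.998, -0.07, -0.001, -0.002]
contact_force: [-0.7, 8.3, -4.9]
opening: 0.206
finger_force: 12.0
```

```bash
python3 -c "
from h import *
st=r.get_state();print(st);print(togo([.407,.205,.016],-.14),'target')"
```

```text
{'clock': 3.15, 'q': array([-0.5364172 ,  0.90414479, -0.02570391,  2.19694993,  0.39025396,
        0.04231212, -2.65321887]), 'qd': array([-0.00010257, -0.00077246,  0.00066097, -0.00080115,  0.00036784,
        0.00117243, -0.00098814]), 'joint_torque': array([ 3.58592972e+00, -4.82701421e+01,  5.29935390e+00,  1.19788561e+00,
        5.98523696e-02,  9.24251005e-01, -1.59534038e-02]), 'tool_pos': array([0.41259208, 0.20170425, 0.024238  ]), 'eef_rot': array([ 9.97541692e-01, -7.00412358e-02, -5.78117231e-04, -2.11283765e-03]), 'contact_force': array([-0.73245066,  8.28494198, -4.91866457]), 'moment': array([1.62838266, 0.29814474, 0.04703163]), 'finger_force': 11.999502211037907, 'opening': 0.20570946847302}
(array([-6. , -2.4,  8.3]), array([-0.24,  0.08, -0.01])) target
```

The grip holds the 18 mm end (opening 18.1 mm). The wrist joint is at its limit here, so I lift gently and recentre.

Emit:
{"name": "move_arm", "arguments": {"motion": [[0, -3, -3, 0, 0, 0, 1], [0, -4, -8, 0, 0, 0, 1], [1, -4, -12, 0, 0, 0, 1]], "newtons": 15}}

```text
clock: 3.52
tool_pos: [0.4137, 0.2023, 0.0361]
eef_rot: [0.997, -0.071, -0.001, 0.001]
contact_force: [0.5, 2.5, -3.1]
opening: 0.201
finger_force: 15.0
```

Emit:
{"name": "move_arm", "arguments": {"motion": [[2, 0, -8, 0, 0, 0, 1], [7, 0, -23, 0, 0, 0, 1], [15, 0, -36, 0, 0, 0, 1], [26, 0, -48, 0, 0, 0, 1], [39, 0, -57, 0, 0, 0, 1]]}}

```text
clock: 4.15
tool_pos: [0.4524, 0.1968, 0.0933]
eef_rot: [0.997, -0.071, -0.001, 0.001]
contact_force: [3.7, 3.4, -7.8]
opening: 0.202
finger_force: 15.0
```

```bash
python3 -c "
from h import *
s=snap('scene','s1')
cv2.imwrite('pics/s1b.png',cv2.resize(s['frame'][120:312,180:436,::-1],(800,600),interpolation=cv2.INTER_CUBIC))
st=r.get_state();print(st['tool_pos'],st['opening'],st['contact_force'],st['q'].round(2))"
```

```text
[0.45498308 0.19666761 0.09431934] 0.2038237549220629 [ 2.76416563  1.44911568 10.58830253] [-0.4   0.77 -0.17  2.07  0.37  0.33 -2.59]
```

View pics/s1b.png

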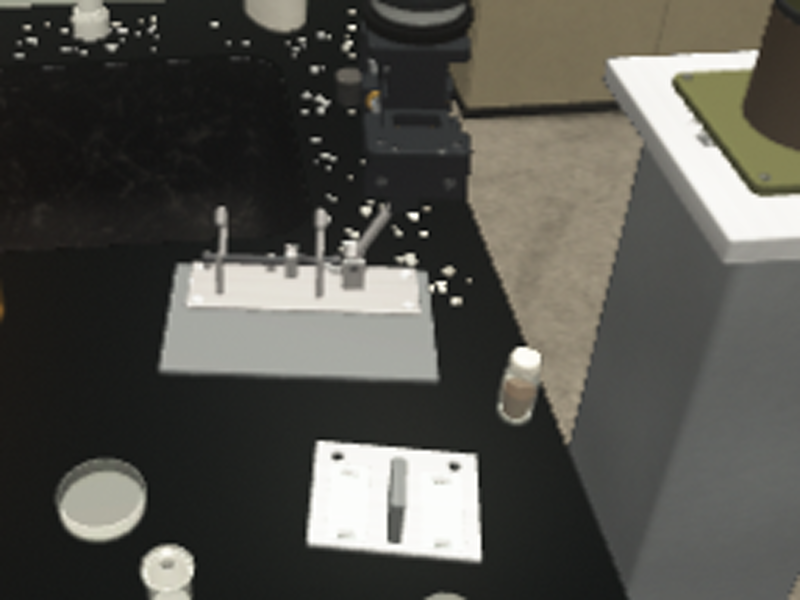

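The picture shows the lever following in the fingers, raised to about (375,230) and roughly 1 rad. I finish the arc, then release.

Emit:
{"name": "move_arm", "arguments": {"motion": [[6, 0, -4, 0, 0, 0, 1], [13, 0, -7, 0, 0, 0, 1], [20, 0, -9, 0, 0, 0, 1], [24, 0, -10, 0, 0, 0, 1], [25, 0, -10, 0, 0, 0, 0.5]]}}

```text
clock: 4.82
tool_pos: [0.4747, 0.1928, 0.1017]
eef_rot: [0.998, -0.07, -0.003, 0.002]
contact_force: [1.0, -0.8, -0.4]
opening: 0.292
finger_force: 0.0
```

Emit:
{"name": "move_arm", "arguments": {"motion": [[0, 0, 0, 0, 0, 0, 0.4], [0, 0, -30, 0, 0, 0, 0.4], [0, 0, -80, 0, 0, 0, 0.4], [-10, -15, -130, 0, 0, 0, 0.4], [-20, -30, -140, 0, 0, 9, 0.4]]}}

```text
clock: 5.45
tool_pos: [0.4625, 0.2269, 0.2453]
eef_rot: [0.988, -0.151, 0.0, -0.0]
contact_force: [-0.5, 1.0, -1.4]
opening: 0.6
finger_force: 0.0
```

```bash
python3 -c "
from h import *
s=snap('scene','s2');t=snap('top','t2')
A=cv2.resize(s['frame'][170:300,210:360,::-1],(600,520),interpolation=cv2.INTER_CUBIC)
cv2.imwrite('pics/s2b.png',A)
st=r.get_state();print(st['tool_pos'],st['opening'],st['contact_force'],st['q'].round(2))
print(togo([*fw(0,18.5,0,CO,CY)[:2],.13],CY+np.pi/2))"
```

```text
[0.46101226 0.22830026 0.24381109] 0.5979719528612247 [ 0.31969182 -0.63186304 -0.35586613] [-0.38  0.54 -0.27  1.89  0.21  0.74 -2.63]
(array([ -25. , -199.4,  113.8]), array([-4.000e-02,  6.000e-02, -9.554e+01]))
```

View pics/s2b.png

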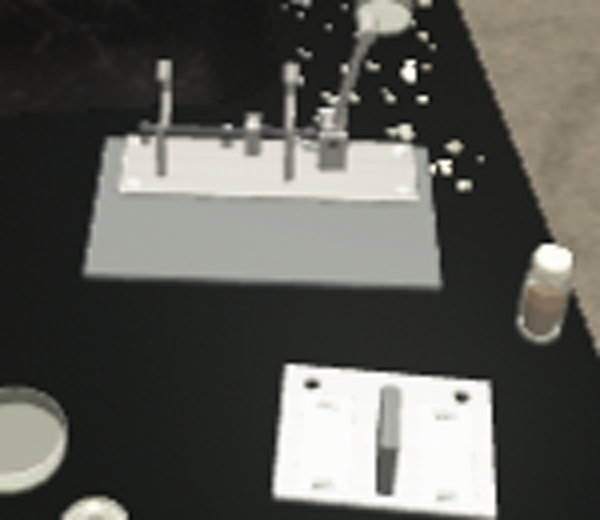

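```bash
python3 -c "
from h import *
s=load('s2')
for th in(1.2,1.35,1.45):
  for pz in (30,36):
    p=proj(s,[fw(-32-80*np.cos(th),-45,pz+80*np.sin(th))])[0];print(th,pz,(p-[210,170])*4)"
```

```text
1.2 30 [386.89216514  38.6839183 ]
1.2 36 [387.60456593  30.53996842]
1.35 30 [367.97656572  33.43613287]
1.35 36 [368.60938981  25.25519852]
1.45 30 [354.83958932  31.23769335]
1.45 36 [355.41655092  23.04338626]
```

Emit:
{"name": "move_arm", "arguments": {"motion": [[-5, -40, 0, 0, 0, -10, 0.4], [-10, -80, 0, 0, 0, -20, 0.4], [-15, -120, 0, 0, 0, -30, 0.4], [-20, -160, 0, 0, 0, -40, 0.4], [-25, -199, 0, 0, 0, -50, 0.4]]}}

```text
clock: 6.18
tool_pos: [0.4965, 0.4232, 0.2399]
eef_rot: [0.958, 0.287, -0.003, 0.002]
contact_force: [0.6, 0.1, 0.2]
opening: 0.602
finger_force: 0.0
```

Emit:
{"name": "move_arm", "arguments": {"motion": [[0, 0, 0, 0, 0, -10, 0.4], [0, 0, 30, 0, 0, -20, 0.4], [0, 0, 60, 0, 0, -30, 0.4], [0, 0, 60, 0, 0, -40, 0.4], [0, 0, 60, 0, 0, -45, 0.4]]}}

```text
clock: 6.8
tool_pos: [0.4958, 0.4215, 0.1791]
eef_rot: [0.776, 0.631, -0.004, 0.0]
contact_force: [-1.2, 0.4, -0.2]
opening: 0.598
finger_force: 0.0
```

```bash
python3 -c "
from h import *
st=r.get_state();print(st['tool_pos'],st['opening'],st['q'].round(2))
print(togo([*fw(0,18.5,0,CO,CY)[:2],.0125],CY+np.pi/2))"
```

```text
[0.49578442 0.42153462 0.17912979] 0.5976033396998557 [-0.43  0.87 -0.67  1.51  0.61  0.98 -1.49]
(array([  5.7,  -0.9, 166.6]), array([-0.27,  0.4 , -0.33]))
```

Emit:
{"name": "move_arm", "arguments": {"motion": [[6, -1, 50, 0, 0, 0, 0.4], [6, -1, 105, 0, 0, 0, 0.4], [6, -1, 150, 0, 0, 0, 0.4], [6, -1, 166, 0, 0, 0, 0.4], [6, -1, 166, 0, 0, 0, 0.6]]}}

```text
clock: 7.42
tool_pos: [0.495, 0.4287, 0.0145]
eef_rot: [0.777, 0.629, -0.003, -0.0]
contact_force: [0.3, -0.6, 0.4]
opening: 0.512
finger_force: 0.0
```

```bash
python3 -c "
from h import *
st=r.get_state();print(st['tool_pos'],st['contact_force'],st['opening'],st['q'].round(2))
print(togo([*fw(0,18.5,0,CO,CY)[:2],.0125],CY+np.pi/2))"
```

```text
[0.49495325 0.42866569 0.01453597] [ 0.29612324 -0.6395116   0.38348813] 0.512136427137566 [-0.5   1.08 -0.55  1.57  0.77  0.72 -1.62]
(array([-2.2,  0.6,  2. ]), array([-0.25,  0.27, -0.61]))
```

Close on the rib and lift.

Emit:
{"name": "move_arm", "arguments": {"motion": [[-2, 0, 1, 0, 0, 0, 0.8], [-2, 0, 1, 0, 0, 0, 1], [-2, 0, 1, 0, 0, 0, 1], [-2, 0, 1, 0, 0, 0, 1], [-2, 0, 1, 0, 0, 0, 1]], "newtons": 35}}

```text
clock: 8.05
tool_pos: [0.4951, 0.428, 0.0154]
eef_rot: [0.778, 0.629, -0.002, -0.0]
contact_force: [-0.1, -1.6, 6.0]
opening: 0.11
finger_force: 35.0
```

Emit:
{"name": "move_arm", "arguments": {"motion": [[0, 0, -10, 0, 0, 0, 1], [0, 0, -40, 0, 0, 0, 1], [0, 0, -80, 0, 0, 0, 1], [0, 0, -100, 0, 0, 0, 1], [0, 0, -100, 0, 0, 0, 1]]}}

```text
clock: 8.68
tool_pos: [0.4956, 0.4285, 0.1157]
eef_rot: [0.778, 0.629, -0.001, -0.001]
contact_force: [-0.4, 0.3, -2.2]
opening: 0.107
finger_force: 35.0
```

```bash
python3 -c "
from h import *
s=snap('scene','s3');t=snap('top','t3')
cv2.imwrite('pics/s3b.png',cv2.resize(s['frame'][150:280,210:370,::-1],(800,650)[:1]+(600,) if 0 else None,fx=4,fy=4,interpolation=cv2.INTER_CUBIC))
st=r.get_state();print(st['tool_pos'],st['contact_force'],st['opening'],st['q'].round(2))
print(R.from_quat(st['eef_rot']).as_matrix().round(3))
print(togo([*fw(35,25)[:2],.12],FY+np.pi/2))"
```

```text
[0.49469949 0.42701242 0.11328601] [ 0.32537173  0.35036989 -1.69661751] 0.11272583734743351 [-0.46  0.95 -0.63  1.55  0.67  0.87 -1.55]
[[ 0.209  0.978 -0.005]
 [ 0.978 -0.209 -0.004]
 [-0.005 -0.004 -1.   ]]
(array([-155.7,  102.6,   -6.4]), array([-0.25,  0.27, -4.03]))
```

View pics/s3b.png

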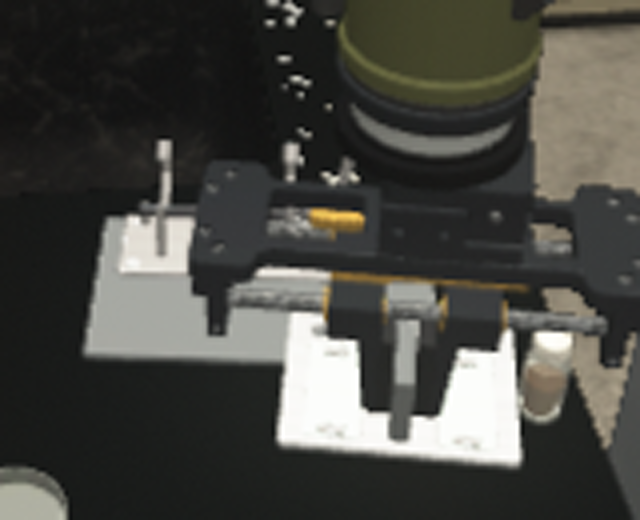

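The carrier hangs level in the fingers. I carry it to a hover above the posts.

Emit:
{"name": "move_arm", "arguments": {"motion": [[-40, 26, 0, 0, 0, -1, 1], [-80, 52, 0, 0, 0, -2, 1], [-120, 80, 0, 0, 0, -3, 1], [-154, 103, 10, 0, 0, -4, 1], [-154, 103, 20, 0, 0, -4, 1]]}}

```text
clock: 9.4
tool_pos: [0.5648, 0.2493, 0.0918]
eef_rot: [0.757, 0.653, -0.005, 0.001]
contact_force: [0.3, 0.8, -1.7]
opening: 0.109
finger_force: 35.0
```

Emit:
{"name": "move_arm", "arguments": {"motion": [[0, 0, 10, 0, 0, 0, 1], [0, 0, 16, 0, 0, 0, 1], [0, 0, 16, 0, 0, 0, 1]]}}

```text
clock: 9.78
tool_pos: [0.5624, 0.257, 0.0779]
eef_rot: [0.754, 0.656, -0.003, -0.001]
contact_force: [-0.2, 0.3, -2.0]
opening: 0.113
finger_force: 35.0
```

```bash
python3 -c "
from h import *
t=snap('top','t4');s=snap('scene','s4')
st=r.get_state();print(st['tool_pos'],st['contact_force'],st['opening'],st['q'].round(2))
print(togo([*fw(35,26.7)[:2],.08],FY+np.pi/2))
uz=(st['tool_pos'][2]-.0154)*1000;print('underside',uz)
H=[fw(-5,-25,uz+4),fw(75,-25,uz+4)]
for n,c in(('top',t),('sc',s)):print(n,proj(c,H).round(1),proj(c,[fw(-5,-25,50),fw(75,-25,50)]).round(1))
pt=proj(t,H).mean(0);ps=proj(s,H).mean(0)
def cr(c,p):
  u,v=int(p[0]),int(p[1]);print('crop origin',u-32,v-36);return cv2.resize(c['frame'][v-36:v+36,u-32:u+32,::-1],None,fx=6,fy=6,interpolation=cv2.INTER_CUBIC)
cv2.imwrite('pics/c4.png',np.hstack([cr(t,pt),cr(s,ps)]))
"
```

```text
[0.56317378 0.25677574 0.07871763] [ 0.0817323   0.50541086 -1.6972302 ] 0.1082529318462196 [-0.17  0.96 -0.62  1.68  0.77  0.76 -1.31]
(array([-1.8, -0.1, -1.3]), array([-0.21,  0.11,  0.04]))
underside 63.31763367846319
top [[249.6 204.3]
 [251.7 183.3]] [[249.8 208. ]
 [251.8 187.1]]
sc [[282.7 196.4]
 [249.7 195.4]] [[282.5 201.9]
 [249.9 200.9]]
crop origin 218 157
crop origin 234 159
```

View pics/c4.png

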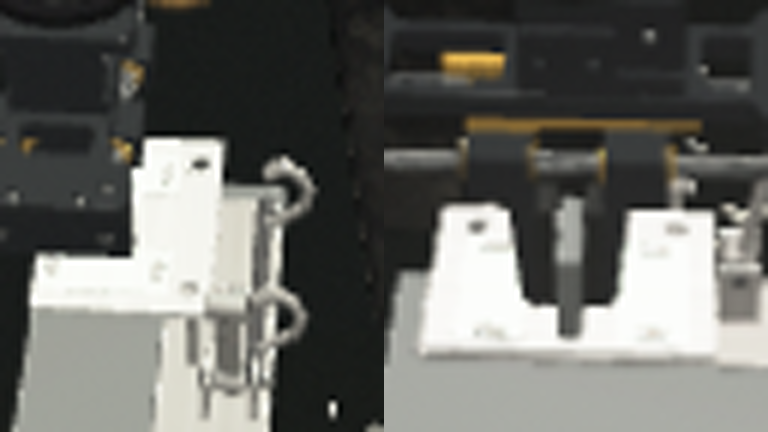

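Both holes are visible: in the top crop at (201,163) and (188,288), in the scene crop at (93,227) and (293,228) measured from its left edge. I compute their offset from the posts, camera by camera.

```bash
python3 -c "
from h import *
t=load('t4');s=load('s4')
FT=((.5227,.2343),-.1386);FS=((.525,.2322),-.1411)
zt=.0787-.0154+.004
for n,c,F,pts in(('top',t,FT,[(248.8,204.6),(251.1,183.75)]),('sc',s,FS,[(282.4,196.6),(249.1,196.4)])):
  for (u,v) in pts:
    g=c['frame'].astype(float).mean(2);ui,vi=int(round(u)),int(round(v));w=g[vi-3:vi+4,ui-3:ui+4]
    m=np.clip(np.percentile(w,75)-20-w,0,None);yy,xx=np.mgrid[vi-3:vi+4,ui-3:ui+4]
    k=(np.hypot(xx-u,yy-v)<3);m=m*k
    cu,cv=(m*xx).sum()/m.sum(),(m*yy).sum()/m.sum()
    for q in((cu,cv),(u,v)):
      P=atz(c,*q,zt); d=P[:2]-F[0]; cc,ss=np.cos(F[1]),np.sin(F[1])
      print(n,np.round(q,2),'file xy mm',np.round([1000*(cc*d[0]+ss*d[1]),1000*(-ss*d[0]+cc*d[1])],1))
"
```

```text
top [249.28 204.38] file xy mm [ -3.5 -24.6]
top [248.8 204.6] file xy mm [ -4.4 -23.3]
top [250.97 183.87] file xy mm [ 74.3 -23.6]
top [251.1  183.75] file xy mm [ 74.8 -24. ]
sc [282.28 196.7 ] file xy mm [ -4.7 -22.5]
sc [282.4 196.6] file xy mm [ -5.  -22.9]
sc [249.03 196.31] file xy mm [ 75.6 -20.2]
sc [249.1 196.4] file xy mm [ 75.5 -19.9]
```

Emit:
{"name": "move_arm", "arguments": {"motion": [[-2, 0, 4, 0, 0, 0, 1], [-2, 0, 8, 0, 0, 0, 1], [-2, 0, 12, 0, 0, 0, 1], [-2, 0, 16, 0, 0, 0, 1], [-2, 0, 16, 0, 0, 0, 1]]}}

```text
clock: 10.5
tool_pos: [0.5629, 0.2535, 0.0621]
eef_rot: [0.755, 0.656, -0.003, -0.001]
contact_force: [0.1, -0.0, -1.3]
opening: 0.11
finger_force: 35.0
```

Emit:
{"name": "move_arm", "arguments": {"motion": [[0, 0, 2, 0, 0, 0, 1], [0, 0, 4, 0, 0, 0, 1], [0, 0, 4, 0, 0, 0, 1]]}}

```text
clock: 10.88
tool_pos: [0.563, 0.254, 0.0585]
eef_rot: [0.755, 0.656, -0.002, -0.001]
contact_force: [-0.9, 0.9, -1.7]
opening: 0.111
finger_force: 35.0
```

```bash
python3 -c "
from h import *
st=r.get_state();print(st['tool_pos'],st['contact_force'],st['moment'],st['opening'])
print(togo([*fw(35,26.7)[:2],.0244],FY+np.pi/2))"
```

```text
[0.56300299 0.25399824 0.05849821] [-0.8579198   0.91475333 -1.72398969] [ 0.10973282 -0.02862611  0.0175579 ] 0.11093822980470236
(array([ 1.1, -0.2, 34.1]), array([-0.22,  0.12, -0.02]))
```

Underside is about 7 mm below the post tips with no force: engaged. Descend on.

Emit:
{"name": "move_arm", "arguments": {"motion": [[0, 0, 4, 0, 0, 0, 1], [0, 0, 8, 0, 0, 0, 1], [0, 0, 12, 0, 0, 0, 1], [0, 0, 16, 0, 0, 0, 1]]}}

```text
clock: 11.38
tool_pos: [0.5629, 0.254, 0.0423]
eef_rot: [0.755, 0.656, -0.002, -0.001]
contact_force: [-0.8, 0.6, -0.4]
opening: 0.111
finger_force: 35.0
```

Emit:
{"name": "move_arm", "arguments": {"motion": [[0, 0, 5, 0, 0, 0, 1], [0, 0, 10, 0, 0, 0, 1], [0, 0, 13, 0, 0, 0, 1], [0, 0, 14, 0, 0, 0, 1]]}}

```text
clock: 11.88
tool_pos: [0.5629, 0.2539, 0.0284]
eef_rot: [0.755, 0.656, -0.002, -0.001]
contact_force: [-0.1, 1.3, -0.9]
opening: 0.114
finger_force: 35.0
```

```bash
python3 -c "
from h import *
st=r.get_state();print(st['tool_pos'],st['contact_force'],st['moment'],st['opening'])
print(togo([*fw(35,26.7)[:2],.0244],FY+np.pi/2))"
```

```text
[0.56288443 0.25393548 0.02842058] [-0.13655412  1.25407769 -0.94274498] [ 0.44176991  0.07650313 -0.05185766] 0.11427970792503428
(array([ 1.1, -0.2,  4. ]), array([-0.22,  0.12, -0.03]))
```

Last 4 mm in small steps.

Emit:
{"name": "move_arm", "arguments": {"motion": [[0, 0, 1, 0, 0, 0, 1], [0, 0, 2, 0, 0, 0, 1], [0, 0, 3, 0, 0, 0, 1], [0, 0, 3.5, 0, 0, 0, 1]]}}

```text
clock: 12.38
tool_pos: [0.563, 0.2539, 0.0251]
eef_rot: [0.755, 0.656, -0.002, -0.001]
contact_force: [-1.2, 2.3, -0.5]
opening: 0.111
finger_force: 35.0
```

Emit:
{"name": "move_arm", "arguments": {"motion": [[0, 0, 0.5, 0, 0, 0, 1], [0, 0, 1, 0, 0, 0, 1], [0, 0, 1, 0, 0, 0, 1]]}}

```text
clock: 12.75
tool_pos: [0.5629, 0.254, 0.0243]
eef_rot: [0.755, 0.656, -0.002, -0.001]
contact_force: [-1.8, 2.7, 1.8]
opening: 0.112
finger_force: 35.0
```

Contact with the base begins at the expected height. Release and rise.

Emit:
{"name": "move_arm", "arguments": {"motion": [[0, 0, 0.3, 0, 0, 0, 0.8], [0, 0, 0, 0, 0, 0, 0.6], [0, 0, 0, 0, 0, 0, 0.5], [0, 0, -20, 0, 0, 0, 0.5], [0, 0, -60, 0, 0, 0, 0.5]]}}

```text
clock: 13.38
tool_pos: [0.5624, 0.253, 0.0845]
eef_rot: [0.755, 0.656, -0.004, -0.001]
contact_force: [1.0, -0.2, 0.0]
opening: 0.499
finger_force: 0.0
```

```bash
python3 -c "
from h import *
t=snap('top','t5');s=snap('scene','s5')
st=r.get_state();print(st['tool_pos'],st['contact_force'],st['opening'])
for c,F in((t,((.5227,.2343),-.1386)),(s,((.525,.2322),-.1411))):
  for (x,y) in((-20,52.5),(90,52.5),(90,40),(-20,30),(-12,-30),(-15,10)): 
    O=np.array(F[0]);P=fw(x,y,13,O,F[1]);p=proj(c,[P])[0];q=dep(c,*p);print((x,y),p.round(0),'z seen',q[2].round(4),c['frame'][int(round(p[1])),int(round(p[0]))])
def cr(c,p):
  u,v=int(p[0]),int(p[1]);return cv2.resize(c['frame'][v-36:v+36,u-32:u+32,::-1],None,fx=6,fy=6,interpolation=cv2.INTER_CUBIC)
m=fw(35,5,13)
cv2.imwrite('pics/c5.png',np.hstack([cr(t,proj(t,[m])[0]),cr(s,proj(s,[m])[0])]))
"
```

```text
[0.5655909  0.25602561 0.08924822] [ 0.27899874  1.10562505 -0.05916188] 0.4985347726850236
(-20, 52.5) [223. 219.] z seen 0.0079 [160 162 154]
(90, 52.5) [227. 191.] z seen 0.1858 [30 32 33]
(90, 40) [231. 191.] z seen 0.1846 [33 34 36]
(-20, 30) [231. 219.] z seen 0.011 [234 233 226]
(-12, -30) [251. 218.] z seen 0.0389 [186 183 174]
(-15, 10) [238. 218.] z seen 0.0127 [247 247 242]
(-20, 52.5) [288. 235.] z seen 0.0072 [175 176 170]
(90, 52.5) [241. 233.] z seen 0.0047 [198 198 191]
(90, 40) [242. 230.] z seen 0.0102 [249 249 247]
(-20, 30) [288. 228.] z seen 0.0049 [193 195 188]
(-12, -30) [285. 212.] z seen 0.0152 [249 248 245]
(-15, 10) [286. 223.] z seen 0.0136 [251 250 248]
```

View pics/c5.png

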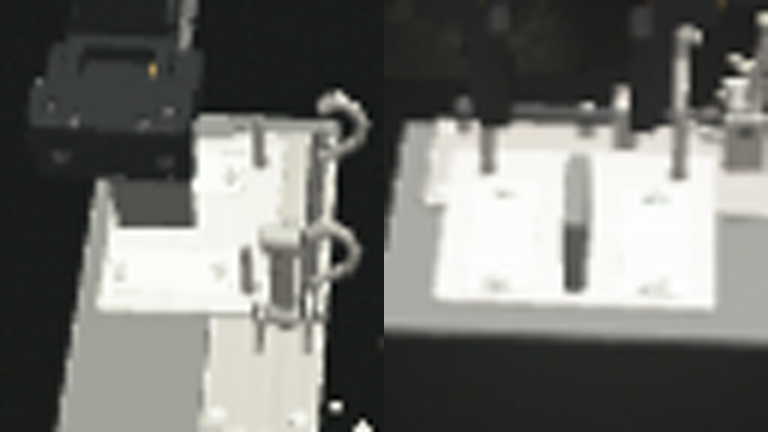

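The pictures show the carrier flat on the base, posts through both holes (scene crop: posts at (487,150) and (680,130)), and the arches still swung back. Next: back to the lever, this time half-turned and tilted to stay clear of the wrist limit.

```bash
cat >> h.py <<'E'
def ftool():
    p=r.get_state()['tool_pos'];d=p[:2]-FO;c,s=np.cos(FY),np.sin(FY);return np.round([1e3*(c*d[0]+s*d[1]),1e3*(-s*d[0]+c*d[1]),1e3*p[2]],1)
def inf(p):
    d=np.array(p[:2])-FO;c,s=np.cos(FY),np.sin(FY);return np.round([1e3*(c*d[0]+s*d[1]),1e3*(-s*d[0]+c*d[1]),1e3*p[2]],1)
def togo2(t,xdir,tilt):
    st=r.get_state(); q=R.from_quat(st['eef_rot']); z=np.array([0,0,-1.]);x=np.array([np.cos(xdir),np.sin(xdir),0]);Q=R.from_matrix(np.stack([x,np.cross(z,x),z],1))*R.from_rotvec([0,tilt,0])
    return np.round(q.inv().apply(np.array(t)-st['tool_pos'])*1000,1),np.round((q.inv()*Q).as_rotvec(degrees=True),2)
E
python3 -c "
from h import *
for p in([.4126,.2017,.0242],[.4137,.2023,.0361],[.4550,.1967,.0943],[.4747,.1928,.1017]):print(inf(p))
print(ftool());print(togo([*fw(-52,-44)[:2],.22],FY+np.pi))"
```

```text
[-106.3  -47.1   24.2]
[-105.2  -46.4   36.1]
[-63.6 -46.1  94.3]
[-43.5 -47.3 101.7]
[37.6 28.1 89.2]
(array([ -71.7,  -89.3, -131.2]), array([ 2.600e-01, -5.000e-02, -9.005e+01]))
```

Emit:
{"name": "move_arm", "arguments": {"motion": [[0, 0, -60, 0, 0, -5, 0.5], [0, 0, -115, 0, 0, -15, 0.5], [-25, -30, -131, 0, 0, -25, 0.5], [-50, -60, -131, 0, 0, -35, 0.5], [-73, -89, -131, 0, 0, -45, 0.5]]}}

```text
clock: 14.1
tool_pos: [0.4644, 0.1932, 0.2164]
eef_rot: [0.444, 0.896, -0.002, -0.001]
contact_force: [-0.2, 0.2, 0.4]
opening: 0.503
finger_force: 0.0
```

Emit:
{"name": "move_arm", "arguments": {"motion": [[0, 0, 0, 0, 0, -10, 0.5], [0, 0, 0, 0, 0, -20, 0.5], [0, 0, 0, 0, 0, -30, 0.5], [0, 0, 0, 0, 0, -40, 0.5], [0, 0, 0, 0, 0, -45, 0.5]]}}

```text
clock: 14.72
tool_pos: [0.4653, 0.1939, 0.2159]
eef_rot: [0.069, 0.998, -0.001, -0.002]
contact_force: [0.5, 0.5, 0.2]
opening: 0.504
finger_force: 0.0
```

```bash
python3 -c "
from h import *
print(ftool(),r.get_state()['q'].round(2))
print(togo2([*fw(-51,-46.3)[:2],.2],FY+np.pi,.25))"
```

```text
[-52.9 -47.5 215.9] [ 0.16  0.81 -1.17  1.92  0.88  1.05  0.03]
(array([-2. ,  1.2, 15.9]), array([-0.19, 14.14,  0.15]))
```

Emit:
{"name": "move_arm", "arguments": {"motion": [[-2, 1, 16, 0, 7, 0, 0.5], [-2, 1, 30, 0, 14, 0, 0.5], [-2, 1, 65, 0, 14, 0, 0.5], [-2, 1, 95, 0, 14, 0, 0.5], [-2, 1, 108, 0, 14, 0, 0.6]]}}

```text
clock: 15.35
tool_pos: [0.4666, 0.1939, 0.1065]
eef_rot: [0.07, 0.99, 0.007, -0.124]
contact_force: [-0.4, -0.7, 0.1]
opening: 0.419
finger_force: 0.0
```

```bash
python3 -c "
from h import *
st=r.get_state();print(ftool(),st['q'].round(2),st['contact_force'])
print(togo2([*fw(-51,-46.3)[:2],.107],FY+np.pi,.25))
s=snap('wrist','w6');P=[fw(-32-80*np.cos(t),-46.3,35+80*np.sin(t)) for t in(1.25,1.35)];print(proj(s,P),[proj(s,[st['tool_pos']])])
for p in proj(s,P):
  u,v=p.astype(int)
  if 3<v<380:print(dep(s,u,v).round(4))"
```

```text
[-51.7 -47.2 106.5] [ 0.16  1.07 -1.1   1.8   0.84  1.08  0.17] [-0.37275786 -0.68419091  0.11301938]
(array([-0.5,  0.9, -0.7]), array([-0.22,  0.04, -0.09]))
[[259.43031476 234.83905243]
 [259.43611121 249.53563363]] [array([[257.81846503, 242.80289321]])]
[0.482  0.192  0.0089]
[0.4671 0.1946 0.1185]
```

Depth reads the roll's top at z 118.5 mm at 1.35 rad, so the hinge is about 35 mm high. Pinch.

Emit:
{"name": "move_arm", "arguments": {"motion": [[0, 1, 0, 0, 0, 0, 0.8], [0, 1, 0, 0, 0, 0, 1], [0, 1, 0, 0, 0, 0, 1], [0, 1, 0, 0, 0, 0, 1], [0, 1, 0, 0, 0, 0, 1]], "newtons": 18}}

```text
clock: 16.02
tool_pos: [0.4674, 0.1957, 0.1088]
eef_rot: [0.07, 0.99, 0.007, -0.123]
contact_force: [-0.9, -2.9, 6.9]
opening: 0.198
finger_force: 18.0
```

```bash
python3 -c "
from h import *
st=r.get_state();print(ftool(),st['contact_force'],st['opening'])
q=R.from_quat(st['eef_rot']);p0=st['tool_pos']
f=lambda t:fw(-32-80*np.cos(t),-46.3,35+80*np.sin(t))
for t in np.arange(1.25,-.05,-.1):print(round(t,2),np.round(q.inv().apply(f(t)-f(1.35))*1000,1))"
```

```text
[-51.2 -45.4 108.8] [-0.92588765 -2.91104585  6.85400938] 0.19840816355155255
1.25 [6.9 0.  4. ]
1.15 [13.5  0.   8.6]
1.05 [19.5  0.  13.8]
0.95 [25.   0.  19.7]
0.85 [29.8  0.  26. ]
0.75 [34.   0.  32.8]
0.65 [37.5  0.  40. ]
0.55 [40.3  0.1 47.5]
0.45 [42.3  0.1 55.3]
0.35 [43.5  0.1 63.2]
0.25 [43.9  0.1 71.2]
0.15 [43.6  0.1 79.2]
0.05 [42.4  0.1 87.1]
```

Emit:
{"name": "move_arm", "arguments": {"motion": [[7, -1, 4, 0, 0, 0, 1], [13.5, -1, 8.5, 0, 0, 0, 1], [19.5, -1, 14, 0, 0, 0, 1], [25, -1, 19.5, 0, 0, 0, 1]]}}

```text
clock: 16.52
tool_pos: [0.4416, 0.1994, 0.097]
eef_rot: [0.071, 0.99, 0.009, -0.12]
contact_force: [6.0, -3.6, 14.2]
opening: 0.2
finger_force: 18.0
```

```bash
python3 -c "
from h import *
st=r.get_state();print(ftool(),st['contact_force'],st['opening'],st['q'].round(2))
s=snap('wrist','w7');
for t in(1.35,1.15,1.05,.95,.85):
  P=fw(-32-80*np.cos(t),-46.3,35+80*np.sin(t)+5.5);p=proj(s,[P])[0];print(t,inf(P),p.round(0),inf(dep(s,*p)) if 0<p[1]<383 else '')"
```

```text
[-77.2 -45.3  97. ] [ 6.01771895 -3.61978018 14.16946731] 0.19987866154378675 [ 0.14  1.07 -1.09  1.88  0.88  1.01  0.09]
1.35 [-49.5 -46.3 118.6] [256. 307.] [-80.3 -45.4 181. ]
1.15 [-64.7 -46.3 113.5] [256. 275.] [-44.2 -47.   58. ]
1.05 [-71.8 -46.3 109.9] [256. 259.] [-71.3 -46.3 108.2]
0.95 [-78.5 -46.3 105.6] [256. 244.] [-78.2 -46.3 104.2]
0.85 [-84.8 -46.3 100.6] [256. 231.] [-65.6 -47.4   8.8]
```

The lever follows at about 1 rad; push is 13 N tangential with some inward compression, so I widen the radius by 2 mm.

Emit:
{"name": "move_arm", "arguments": {"motion": [[6.5, -1, 5, 0, 0, 0, 1], [11, -1.5, 12, 0, 0, 0, 1]]}}

```text
clock: 16.82
tool_pos: [0.4289, 0.2008, 0.088]
eef_rot: [0.071, 0.99, 0.01, -0.119]
contact_force: [7.0, -1.7, 11.8]
opening: 0.198
finger_force: 18.0
```

Emit:
{"name": "move_arm", "arguments": {"motion": [[3.5, 0, 7.5, 0, 0, 0, 1], [6.5, 0, 15, 0, 0, 0, 1]]}}

```text
clock: 17.08
tool_pos: [0.4172, 0.2026, 0.0752]
eef_rot: [0.07, 0.99, 0.01, -0.121]
contact_force: [2.5, -2.0, 13.4]
opening: 0.197
finger_force: 18.0
```

```bash
cat > w.py <<'E'
from h import *
st=r.get_state();print(ftool(),st['contact_force'].round(1),st['opening'].round(3),st['q'].round(2))
s=snap('wrist','w8')
for t in np.arange(1.35,-.06,-.1):
  P=fw(-32-80*np.cos(t),-46.3,35+80*np.sin(t)+5.5);p=proj(s,[P])[0];q=inf(dep(s,*p)) if 0<p[1]<383 else np.zeros(3)
  if abs(q-inf(P)).max()<6:print(round(t,2),inf(P),q)
E
python3 w.py
```

```text
Traceback (most recent call last):
  File "w.py", line 2, in <module>
    st=r.get_state();print(ftool(),st['contact_force'].round(1),st['opening'].round(3),st['q'].round(2))
                                                                ^^^^^^^^^^^^^^^^^^^
AttributeError: 'float' object has no attribute 'round'
```

```bash
sed -i "s/st\['opening'\].round(3)/st['opening']/" w.py; python3 w.py
```

```text
[-101.9  -45.6   75.2] [ 2.5 -2.  13.4] 0.1966394380183069 [ 0.12  1.08 -1.06  1.95  0.93  0.94  0.01]
0.65 [-95.7 -46.3  88.9] [-96.1 -46.3  90.2]
```

Emit:
{"name": "move_arm", "arguments": {"motion": [[2, 0, 8, 0, 0, 0, 1], [3, 0, 16, 0, 0, 0, 1]]}}

```text
clock: 17.38
tool_pos: [0.4084, 0.2037, 0.0605]
eef_rot: [0.07, 0.99, 0.01, -0.122]
contact_force: [-2.7, -0.9, 13.8]
opening: 0.203
finger_force: 18.0
```

```bash
python3 w.py
```

```text
[-110.7  -45.7   60.5] [-2.7 -0.9 13.8] 0.2027398334231537 [ 0.1   1.1  -1.04  1.98  0.96  0.91 -0.03]
0.45 [-104.   -46.3   75.3] [-104.7  -46.3   77.3]
```

Emit:
{"name": "move_arm", "arguments": {"motion": [[0.5, 0, 7, 0, 0, 0, 1], [0.5, 0, 14, 0, 0, 0, 1]], "newtons": 22}}

```text
clock: 17.68
tool_pos: [0.4032, 0.2043, 0.0468]
eef_rot: [0.069, 0.99, 0.01, -0.124]
contact_force: [-2.7, 0.8, 11.0]
opening: 0.196
finger_force: 22.0
```

```bash
python3 w.py
```

```text
[-115.9  -45.8   46.8] [-2.7  0.8 11. ] 0.19607052791524768 [ 0.09  1.12 -1.02  1.99  0.99  0.88 -0.05]
0.35 [-107.1  -46.3   67.9] [-106.   -46.3   64.6]
0.25 [-109.5  -46.3   60.3] [-110.7  -46.3   64. ]
```

Emit:
{"name": "move_arm", "arguments": {"motion": [[0, 0, 6, 0, 0, 0, 1], [-1, 0, 12, 0, 0, 0, 1], [-1, 0, 12, 0, 0, 0, 1]]}}

```text
clock: 18.1
tool_pos: [0.4005, 0.2044, 0.034]
eef_rot: [0.069, 0.99, 0.009, -0.125]
contact_force: [-3.6, 2.5, 3.7]
opening: 0.198
finger_force: 22.0
```

```bash
python3 w.py
```

```text
[-118.6  -46.1   34. ] [-3.6  2.5  3.7] 0.19822528088433086 [ 0.08  1.14 -1.01  2.    1.02  0.86 -0.07]
0.15 [-111.1  -46.3   52.5] [-111.2  -46.3   52.7]
```

Emit:
{"name": "move_arm", "arguments": {"motion": [[-1.5, 0, 4, 0, 0, 0, 1], [-3, 0, 8, 0, 0, 0, 1], [-3, 0, 8, 0, 0, 0, 1]]}}

```text
clock: 18.52
tool_pos: [0.4001, 0.2043, 0.0254]
eef_rot: [0.069, 0.99, 0.009, -0.126]
contact_force: [-7.2, 2.9, 2.6]
opening: 0.198
finger_force: 22.0
```

```bash
python3 w.py
```

```text
[-119.   -46.3   25.4] [-7.2  2.9  2.6] 0.19815331475206546 [ 0.08  1.15 -1.    2.    1.03  0.85 -0.08]
0.05 [-111.9  -46.3   44.5] [-112.1  -46.3   45.1]
```

Emit:
{"name": "move_arm", "arguments": {"motion": [[1, 0, 1, 0, 0, 0, 1], [1, 0, 2, 0, 0, 0, 1], [1, 0, 2, 0, 0, 0, 1]]}}

```text
clock: 18.95
tool_pos: [0.4, 0.2044, 0.0237]
eef_rot: [0.069, 0.99, 0.009, -0.125]
contact_force: [-5.9, 2.8, 2.5]
opening: 0.196
finger_force: 22.0
```

Emit:
{"name": "move_arm", "arguments": {"motion": [[0, 0, 1, 0, 0, 0, 1], [0, 0, 1, 0, 0, 0, 1]]}}

```text
clock: 19.2
tool_pos: [0.4, 0.2044, 0.0226]
eef_rot: [0.069, 0.99, 0.009, -0.124]
contact_force: [-4.7, 3.1, 2.3]
opening: 0.198
finger_force: 22.0
```

Emit:
{"name": "move_arm", "arguments": {"motion": [[0, 0, 1, 0, 0, 0, 1], [0, 0, 1, 0, 0, 0, 1]]}}

```text
clock: 19.45
tool_pos: [0.4, 0.2043, 0.0215]
eef_rot: [0.069, 0.99, 0.009, -0.124]
contact_force: [-3.9, 3.8, 2.1]
opening: 0.199
finger_force: 22.0
```

Still no stop; continue by 1 mm.

Emit:
{"name": "move_arm", "arguments": {"motion": [[0, 0, 1, 0, 0, 0, 1], [0, 0, 1, 0, 0, 0, 1]]}}

```text
clock: 19.7
tool_pos: [0.4, 0.2043, 0.0204]
eef_rot: [0.069, 0.99, 0.009, -0.124]
contact_force: [-5.2, 3.0, 0.7]
opening: 0.198
finger_force: 22.0
```

Emit:
{"name": "move_arm", "arguments": {"motion": [[0, 0, 1, 0, 0, 0, 1], [0, 0, 1, 0, 0, 0, 1]]}}

```text
clock: 19.95
tool_pos: [0.4, 0.2042, 0.0193]
eef_rot: [0.069, 0.99, 0.009, -0.124]
contact_force: [-4.0, 4.1, 0.4]
opening: 0.193
finger_force: 22.0
```

```bash
python3 w.py
```

```text
[-119.1  -46.4   19.3] [-4.   4.1  0.4] 0.19332495020047444 [ 0.07  1.16 -0.99  2.    1.05  0.84 -0.09]
0.05 [-111.9  -46.3   44.5] [-110.1  -46.3   39.1]
-0.05 [-111.9  -46.3   36.5] [-112.5  -46.3   38.2]
```

Emit:
{"name": "move_arm", "arguments": {"motion": [[0, 0, 1, 0, 0, 0, 1], [0, 0, 1, 0, 0, 0, 1]]}}

```text
clock: 20.25
tool_pos: [0.4001, 0.2041, 0.0185]
eef_rot: [0.07, 0.99, 0.009, -0.124]
contact_force: [-4.2, 4.3, 3.7]
opening: 0.197
finger_force: 22.0
```

Emit:
{"name": "move_arm", "arguments": {"motion": [[0, 0, 1, 0, 0, 0, 1], [0, 0, 1, 0, 0, 0, 1]]}}

```text
clock: 20.5
tool_pos: [0.4001, 0.2043, 0.0178]
eef_rot: [0.07, 0.99, 0.009, -0.123]
contact_force: [-3.6, 3.7, 6.5]
opening: 0.196
finger_force: 22.0
```

Emit:
{"name": "move_arm", "arguments": {"motion": [[0, 0, 1, 0, 0, 0, 1], [0, 0, 1, 0, 0, 0, 1]]}}

```text
clock: 20.75
tool_pos: [0.4001, 0.2043, 0.0172]
eef_rot: [0.07, 0.99, 0.009, -0.123]
contact_force: [-2.0, 2.9, 10.2]
opening: 0.198
finger_force: 22.0
```

The stop is felt: force rises steadily from 0.4 to 10 N. One more step, to about 14 N.

Emit:
{"name": "move_arm", "arguments": {"motion": [[0, 0, 1, 0, 0, 0, 1], [0, 0, 1.2, 0, 0, 0, 1], [0, 0, 1.2, 0, 0, 0, 1]]}}

```text
clock: 21.12
tool_pos: [0.4002, 0.2044, 0.0164]
eef_rot: [0.07, 0.99, 0.009, -0.123]
contact_force: [-1.6, 2.0, 12.8]
opening: 0.199
finger_force: 22.0
```

```bash
python3 w.py
```

```text
[-118.9  -46.1   16.4] [-1.6  2.  12.8] 0.19883105278564028 [ 0.07  1.16 -0.98  2.    1.06  0.84 -0.1 ]
-0.05 [-111.9  -46.3   36.5] [-112.2  -46.3   37.4]
```

Emit:
{"name": "move_arm", "arguments": {"motion": [[0, 0, 0, 0, 0, 0, 0.6], [0, 0, 0, 0, 0, 0, 0.5], [0, 0, -2, 0, 0, 0, 0.5], [0, 0, -25, 0, 0, 0, 0.5], [0, 0, -60, 0, 0, 0, 0.5]]}}

```text
clock: 21.8
tool_pos: [0.4138, 0.1998, 0.0728]
eef_rot: [0.07, 0.99, 0.007, -0.124]
contact_force: [-0.3, -0.2, 0.7]
opening: 0.503
finger_force: 0.0
```

```bash
cat > v.py <<'E'
from h import *
st=r.get_state();print(ftool(),st['contact_force'].round(1),st['opening'])
s=snap('wrist','w9')
for z in(24,30,36):
  p=proj(s,[fw(-112,-46.3,z+5.5)])[0];print(z,p.round(0),inf(dep(s,*p)))
for x in(-100,-80,-60,-50):
  p=proj(s,[fw(x,-46.3,37)])[0]; print(x,inf(dep(s,*p)) if (0<p[0]<511 and 0<p[1]<383) else '')
E
python3 v.py
```

```text
[-104.8  -48.8   72.8] [-0.3 -0.2  0.7] 0.5032119544896946
24 [262. 219.] [-113.4  -46.3   38.6]
30 [262. 220.] [-112.5  -46.3   38.4]
36 [262. 221.] [-111.6  -46.3   38.9]
-100 [-99.8 -46.3  36.1]
-80 [-79.8 -46.3  36.4]
-60 [-110.8  -46.9  155.9]
-50 [-107.5  -46.9  157.2]
```

Emit:
{"name": "move_arm", "arguments": {"motion": [[0, 0, -50, 0, 0, 0, 0.5], [0, 0, -100, 0, 0, 0, 0.5], [0, -60, -150, 0, 0, 0, 0.5], [0, -120, -170, 0, 0, 0, 0.5], [0, -180, -170, 0, 0, 0, 0.5]]}}

```text
clock: 22.48
tool_pos: [0.4326, 0.0276, 0.2384]
eef_rot: [0.07, 0.99, 0.008, -0.122]
contact_force: [1.6, -0.9, -0.6]
opening: 0.502
finger_force: 0.0
```

```bash
python3 -c "
from h import *
print(ftool(),r.get_state()['contact_force'].round(1))
for cam,f0,boxes in(('scene','sc0',dict(lever=(300,198,328,212),arch=(240,190,288,204),carrier_tip=(244,192,290,200),vial=(340,228,354,258))),('top','top0',dict(lever=(248,225,262,248),vial=(198,242,212,262),petri=(180,168,202,190),bottle=(154,176,170,196),beaker=(305,220,328,250)))):
  s=snap(cam,'e'+cam);a=load(f0)
  for n,(u0,v0,u1,v1) in boxes.items():
    A=a['frame'][v0:v1,u0:u1].astype(np.float32).mean(2);B=s['frame'][v0-4:v1+4,u0-4:u1+4].astype(np.float32).mean(2)
    m=cv2.matchTemplate(B,A,cv2.TM_CCOEFF_NORMED);_,mx,_,l=cv2.minMaxLoc(m)
    # sub-pixel
    sh,re=cv2.phaseCorrelate(A,s['frame'][v0:v1,u0:u1].astype(np.float32).mean(2))
    print(cam,n,'ncc',round(mx,3),'shift',(l[0]-4,l[1]-4),'phase',np.round(sh,2),round(re,2),'absdiff',abs(A-B[4:-4,4:-4]).mean().round(1))
"
```

```text
[ -62.1 -216.7  238.4] [ 1.6 -0.9 -0.6]
scene lever ncc 0.994 shift (0, 0) phase [-0.06  0.57] 1.07 absdiff 4.2
scene arch ncc 0.999 shift (0, 0) phase [-0.01  0.48] 1.01 absdiff 4.4
scene carrier_tip ncc 0.999 shift (0, 0) phase [-0.05 -0.05] 1.0 absdiff 4.7
scene vial ncc 0.998 shift (0, 0) phase [ 0.52 -0.04] 1.02 absdiff 3.1
top lever ncc 1.0 shift (0, 0) phase [0.58 0.07] 1.0 absdiff 1.1
top vial ncc 0.99 shift (0, 0) phase [0.61 0.18] 1.11 absdiff 4.7
top petri ncc 1.0 shift (0, 0) phase [ 0.   -0.02] 1.0 absdiff 0.7
top bottle ncc 0.999 shift (0, 0) phase [-0.04 -0.03] 0.98 absdiff 1.1
top beaker ncc 1.0 shift (0, 0) phase [-0.01 -0.01] 1.0 absdiff 0.7
```

```bash
python3 -c "
from h import *
print(finish_job())"
```

```text
the job is handed in; nothing more can be done
None
```

I handed in the job at about 22.5 s of the 70 s allowed. The lever is pressed onto its stop at about 13 N, and the final images match the starting closed pictures of lever and rings. The carrier lies flat with a post through each hole, and the glassware I checked hasn't moved; I didn't check the stopper. No verdict came back at hand-in.

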